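# Power up the repair bench and start the board test

### The job

Power up this repair bench in the safe order and start the board test: first switch on the outlet strip by pressing down the raised wing of its rocker until it is fully over, then switch on the isolating transformer (the grey steel box with the carrying handle) the same way at its rocker, and last press the tester's long bar key fully down and let it come back up. Press with the closed fingertips only, do not press the tester's two round keys, and leave everything else where it stands, with nothing picked up.

Things in the scene. Friction and masses are not known exactly. Their poses are not given: they have to be found in the camera images.
- strip: white outlet strip, screwed to the bench, 210 x 60 x 40 mm; origin at the centre of its underside, x along its length; its rocker switch sits near its -x end, two round outlets in the middle, and a plugged-in black adapter (42 x 50 mm, up to 85 mm above the bench) near its +x end. Any yaw; strip, transformer and tester swap places
- strip_rocker (a joint): black rocker of the strip, two wings in a shallow V, each 20 mm long (along the strip's x) and 26 mm wide, pivoting at x = -70 mm, z = 46 mm on the strip. In rad: 0 = off (-x wing raised 0.4 rad, its outer edge 8 mm up; the other level), 0.4 = on (-x wing level, the other raised). Stays where left; takes about 4 N
- strip_press (a point): where to press the strip's rocker: the middle line of the strip, 15 mm outward (-x) of the pivot, at the height (46 mm above the bench) that the raised wing's top reaches when fully pressed level. Fixed on the strip, axes as the strip's; the off wing's surface is about 6 mm above it at the start
- box: isolating transformer, grey steel box fixed to the bench, 130 x 120 mm, top at 90 mm; origin at the centre of its underside. Steel carrying handle (10 mm bar along y at x = +48 mm, up to 118 mm above the bench); rocker on its top at x = -20 mm. Any yaw
- box_rocker (a joint): large black rocker on the transformer, two wings in a shallow V, each 28 mm long (along the box's y) and 34 mm wide, pivoting at y = 0, z = 96 mm on the box. In rad: 0 = off (+y wing raised 0.4 rad, its outer edge 11 mm up), 0.4 = on (+y wing level, the other raised). Stays where left; takes about 5 N
- box_press (a point): where to press the transformer's rocker: 19 mm towards the box's +y from the pivot, at the height (96 mm above the bench) that the raised wing's top reaches when fully pressed level. Fixed on the box, axes as the box's; the off wing's surface is about 8 mm above it at the start
- tester: board tester, flat aluminium case fixed to the bench, 140 x 170 mm, top at 50 mm; origin at the centre of its underside, keys along its -x side, display in the middle, three brass posts (16 mm tall) and a loose relay at its +x side. Yaw within 0.6 rad
- bar_key (a joint): long bar key of the tester, black, 20 mm (x) by 54 mm (y), its top 10 mm above the case. Travel in m: 0 = up, 0.006 = fully down; springs back; about 1.6 N to start, 4 N fully down
- bar_key_top (a point): centre of the bar key's top face (60 mm above the bench when up); moves with the key, axes as the tester's
- big_key (a joint): large round key of the tester (28 mm across), travel in m, 0 = up, 0.006 = down: not to be pressed
- big_key_top (a point): centre of the large round key's top, 82 mm from the bar key's centre along the tester's +y
- small_key (a joint): small round key of the tester (16 mm across), travel in m, 0 = up, 0.006 = down: not to be pressed
- small_key_top (a point): centre of the small round key's top, 48 mm behind the large round key (tester's +x)
- relay: loose plug-in relay, clear cover, 28 x 20 x 33 mm, standing on the tester's +x side; origin at its underside; leave alone
- spool: loose metal wire spool, 60 mm across, 50 mm tall, origin at its underside; leave alone
- flux: loose amber bottle, 40 mm across, 85 mm tall, origin at its underside; leave alone
- parts_box: loose cardboard parts tray, 80 x 55 x 30 mm, origin at its underside; leave alone
- coil: loose copper coil between dark steel discs, 60 mm across, 48 mm tall, origin at its underside; leave alone
- meter: loose yellow multimeter lying flat, 150 x 78 x 40 mm, origin at its underside; leave alone
- driver: loose screwdriver lying flat; leave alone

How it is judged:
By the outcome, as a careful person would: the job done as asked, in the order asked, and still so for the second after the job is handed in, with the robot touching nothing.
It also fails if it takes over 48 s, if anything falls off the work surface, if the arm or the gripper's body presses on something with over 40 N, if the wrist force passes 120 N, or if a joint passes its speed limit or range.

### The arm

A 6-joint arm with a two-finger parallel gripper is mounted at the origin on the work surface. World frame = base frame: x ahead of the robot, y to its left, z up, the work surface at z = 0. Lengths are in m, angles in rad, forces in N, time in s.
With the tool pointing down it reaches from about 0.35 to 0.875 m from the base axis. Payload 4.2 kg.
Tool frame: the origin (TCP) lies at the very end of the fingers, on their centre line; the grasp point (between the pads) lies 19 mm behind it; z points along the fingers, y is the line along which they close (so a half turn about z gives the same grasp; the last joint's range is limited). The gripper opens to 87 mm and grips with 3 to 60 N. Pads are 19 mm wide; open, the fingers measure 117 mm over their backs; the gripper's body (75 mm by 190 mm) begins 51 mm behind the grasp point.
Start: joints at [-0.864, 0.385, 0.008, 0, -1.194, -0.259], TCP at [0.271, -0.563, 0.223] pointing down, gripper open.
Joint ranges: [-3.14, 3.14], [-1.21, 2.06], [-1.07, 1.41], [-3.16, 2.05], [-2.99, -0.16], [-3.1, 3.1]. Speed limits (rad/s): [2.79, 2.79, 3.14, 3.14, 3.14, 3.14].

### API

Orientations are given as a rotation vector (axis times angle).
In Python, from plant import robot, eyes, ticket gives the robot as it stands.
- The arm moves only by the tool drive_tool, never from a script. Its argument "plan" is a list that holds one entry, the list of rows, each a list of 4 numbers: the shift along the tool's x, y, z in mm, then the turn about the tool's z in rad. In form: [[[x, y, z, roll], ...]]. A call has 1 to 20 rows; each row is the pose to reach, as a shift and turn from the pose commanded when the call began, along the tool's axes at that moment; what a row does not reach only later rows make up. A row lasts 1/10 s, in which the tool goes at most 50 mm and 8.59 degrees, less where a joint would pass 70% of its speed; a pose out of reach is approached as far as the arm can. A call with a gripper value outside its range is refused whole. "claw" is the opening, from -1 (shut) to 1 (fully open), set as the call begins (left out, the last holds). The fingers move at their own pace and stop on an object; "squeeze" is the grip in N (left out, the last holds). Time passes only in rows, so rows that repeat a pose let the fingers close. It gives the time, the measured TCP pose, the force, the opening and the grip force at its end, in the units of the state.
- robot.get_obs(): the state, without advancing time (a new reading comes with each control period).
- eyes.camera(name): name is "scene" or "top" or "wrist"; returns the picture (420x560x3 uint8, red, green, blue); there is no depth.
- eyes.calibration(name): a dict with "intrinsics" (3x3 intrinsics, pixels), "D" ([k1, k2, p1, p2, k3] as OpenCV has them; the pictures are not rectified), "position" and "rotation" of the camera in the world; the wrist camera has in their place "T_tool_cam" (4x4, takes a point from camera to tool coordinates, whose origin is the TCP and whose axes are the flange's). Camera axes: x right, y up, looking along -z (the intrinsics and any distortion apply to the point x, -y, -z); pixel columns grow to the right and rows downward; lengths in m; the calibration is good to about 2 mm. A picture is of the moment at which its call begins: read the wrist's pose just before it. calibration takes no time and is no camera call.
- ticket.hand_in(): hands the job in; it is judged then, once.
The state is a dict: "time": time; "qpos": joint angles; "qd": joint speeds; "joint_torque": joint torques, N m; "eef_pos": TCP position; "eef_rot": TCP orientation; "contact_force": force on the tool from outside, world axes, zero at the start; "moment": the same for the moment, N m; "width": finger opening in m; "grip_force": force on a finger pad.
Only numpy, scipy, OpenCV 4.12 (cv2) and the standard library are available. Lean on these libraries where they do the work, as an engineer would, in place of code of your own. Each camera call takes 0.05 s, during which the arm holds its last target. There are 200 camera calls.

## Working session

There is one attempt and no reset: what is moved stays moved. The work goes in short steps, Python scripts to look and compute and a tool call to move; the robot and the scene stay as the last step left them, time stands still between calls to the robot, and variables do not carry over. Pictures are saved under pics/ and viewed, at most 10 in all, crops included, and the job is handed in when it is done.

Besides the shell and the picture viewer there is one more tool, called after "Call:" as name(argument=value, ...), one argument or row to a line, values as JSON. drive_tool: Moves the arm, as the interface text tells. Its arguments: {"type":"object","properties":{"plan":{"type":"array","items":{"type":"array","items":{"type":"array","items":{"type":"number"}}}},"claw":{"type":"number"},"squeeze":{"type":"number"}},"required":["plan"]}

```bash
mkdir -p pics; cat > h.py <<'E'
import numpy as np, cv2
from scipy.spatial.transform import Rotation as R
from plant import robot, eyes, ticket
def cam(name, obs=None):
    c=eyes.calibration(name); K=np.array(c["intrinsics"]); D=np.array(c["D"],float)
    if name=="wrist":
        T=np.eye(4);T[:3,:3]=R.from_rotvec(obs["eef_rot"]).as_matrix();T[:3,3]=obs["eef_pos"]
        T=T@np.array(c["T_tool_cam"]); return K,D,T[:3,3],T[:3,:3]
    return K,D,np.array(c["position"]),np.array(c["rotation"]).reshape(3,3)
def rays(C,px):
    K,D,p,Rm=C
    u=cv2.undistortPoints(np.array(px,float).reshape(-1,1,2),K,D).reshape(-1,2)
    d=np.c_[u[:,0],-u[:,1],-np.ones(len(u))]@Rm.T
    return p,d/np.linalg.norm(d,axis=1)[:,None]
def plane(C,px,z):
    p,d=rays(C,px); return p+d*((z-p[2])/d[:,2])[:,None]
def tri(C1,a,C2,b):
    p,d=rays(C1,[a]);q,e=rays(C2,[b]);d=d[0];e=e[0]
    s=np.linalg.lstsq(np.c_[d,-e],q-p,rcond=None)[0]
    A=p+s[0]*d;B=q+s[1]*e; return (A+B)/2,np.linalg.norm(A-B)
def proj(C,X):
    K,D,p,Rm=C
    x=(np.atleast_2d(X)-p)@Rm; x=x*[1,-1,-1]
    return cv2.projectPoints(x,np.zeros(3),np.zeros(3),K,D)[0].reshape(-1,2)
def snap(name,fn):
    o=robot.get_obs(); im=eyes.camera(name); cv2.imwrite(fn,im[:,:,::-1]); np.save(fn[:-4]+'.npy',np.r_[o["eef_pos"],o["eef_rot"]]); return o,im
E
python3 - <<'E'
from h import *
for n in("scene","top"):
    snap(n,f"pics/{n}0.png"); C=cam(n); print(n,C[2].round(3),C[0].round(1).tolist(),C[1])
o=robot.get_obs();print({k:np.round(v,3) for k,v in o.items()})
print(eyes.calibration("wrist"))
E
```

```text
Traceback (most recent call last):
  File "h.py", line 9, in cam
    return K,D,np.array(c["position"]),np.array(c["rotation"]).reshape(3,3)
                                       ~~~~~~~~~~~~~~~~~~~~~~~~~~~~~~~^^^^^
ValueError: cannot reshape array of size 3 into shape (3,3)
```

Rotation is a rotation vector.

```bash
sed -i 's/np.array(c\["rotation"\]).reshape(3,3)/R.from_rotvec(c["rotation"]).as_matrix()/' h.py
python3 - <<'E'
from h import *
snap("top","pics/top0.png")
for n in("scene","top"):
    C=cam(n); print(n,C[2].round(3),C[3].round(2).tolist(),C[0].round(1).tolist(),C[1])
o=robot.get_obs();print({k:np.round(v,3) for k,v in o.items()})
print(eyes.calibration("wrist"))
E
```

```text
scene [ 1.299 -0.071  1.097] [[0.06, -0.8, 0.59], [1.0, 0.04, -0.05], [0.01, 0.6, 0.8]] [[493.5, 0.0, 282.7], [0.0, 493.5, 207.1], [0.0, 0.0, 1.0]] [-0.10142627  0.          0.          0.          0.        ]
top [ 0.37  -0.007  1.383] [[-0.02, 0.99, -0.13], [-1.0, -0.02, -0.0], [-0.01, 0.13, 0.99]] [[500.9, 0.0, 273.2], [0.0, 500.9, 210.3], [0.0, 0.0, 1.0]] [-0.12592671  0.          0.          0.          0.        ]
{'time': np.float64(0.1), 'qpos': array([-0.864,  0.386,  0.007, -0.   , -1.194, -0.259]), 'qd': array([ 0.   , -0.001,  0.004,  0.001, -0.   ,  0.001]), 'joint_torque': array([ 1.0000e-03, -3.9169e+01,  1.8794e+01,  4.2320e+00,  1.4000e-02,
       -0.0000e+00]), 'eef_pos': array([ 0.27 , -0.563,  0.222]), 'eef_rot': array([ 6.970e-01, -3.063e+00, -3.000e-03]), 'contact_force': array([-0.664, -0.73 ,  0.16 ]), 'moment': array([0.008, 0.025, 0.06 ]), 'grip_force': np.float64(0.0), 'width': np.float64(0.087)}
{'intrinsics': array([[305.16868118,   0.        , 282.33941061],
       [  0.        , 305.16868118, 211.93111177],
       [  0.        ,   0.        ,   1.        ]]), 'D': array([-0.02944359,  0.        ,  0.        ,  0.        ,  0.        ]), 'T_tool_cam': array([[-1.34635627e-05,  9.52416575e-01,  3.04799388e-01,
         8.42947318e-02],
       [ 9.99999892e-01,  1.54552387e-04, -4.38762999e-04,
        -4.32592679e-04],
       [-4.64992626e-04,  3.04799350e-01, -9.52416474e-01,
        -1.61737747e-01],
       [ 0.00000000e+00,  0.00000000e+00,  0.00000000e+00,
         1.00000000e+00]])}
```

View pics/scene0.png

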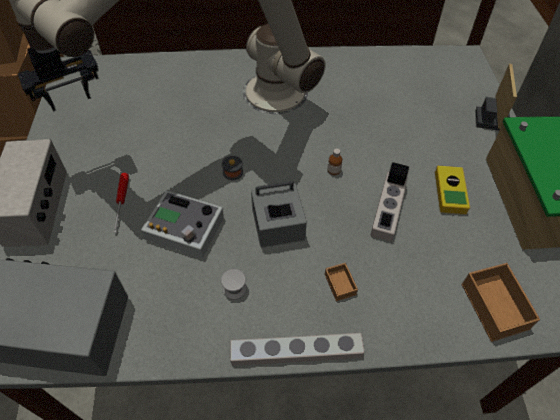

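View pics/top0.png

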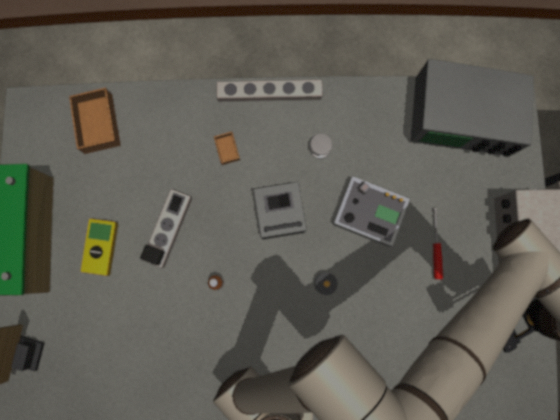

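The two views show the tester at top (372,211), the box at (279,210) with its handle on the robot side, and the strip at (165,228) with its rocker at (177,203). I'll get rough positions and then go closer with the wrist camera.

```bash
cat >> h.py <<'E'
def go(target,yaw_x=None,o=None):
    """shift in tool axes (mm) and roll so TCP is at target, tool x along world angle yaw_x (mod pi)"""
    o=o or robot.get_obs(); Rm=R.from_rotvec(o["eef_rot"]).as_matrix()
    s=Rm.T@(np.array(target)-o["eef_pos"])*1000; r=None
    if yaw_x is not None:
        v=Rm.T@np.array([np.cos(yaw_x),np.sin(yaw_x),0]); r=np.arctan2(v[1],v[0]); r=(r+np.pi/2)%np.pi-np.pi/2
    print("shift",s.round(1),"roll",r,"q6",o["qpos"][5])
E
python3 - <<'E'
from h import *
C=cam("top");S=cam("scene")
for n,t,s in [("strip rocker",(177,203),(387,220)),("bar",(378,228),(178,201)),("big",(350,217),(207,211)),("box rocker",(279,201),(279,211)),("handle",(282,227),(275,187)),("relay",(363,187),(188,233)),("flux",(214,282),(336,155))]:
    print(n,*[np.round(x,3) for x in tri(C,t,S,s)])
o=robot.get_obs();print(R.from_rotvec(o["eef_rot"]).as_matrix().round(2))
go([0.42,-0.2,0.3],0,o)
E
```

```text
strip rocker [0.575 0.26  0.045] 0.005
bar [ 0.495 -0.283  0.06 ] 0.003
big [ 0.527 -0.208  0.053] 0.001
box rocker [ 0.567 -0.02   0.095] 0.002
handle [ 0.498 -0.026  0.106] 0.002
relay [ 0.605 -0.248  0.069] 0.007
flux [0.361 0.154 0.069] 0.002
[[-0.9  -0.43 -0.  ]
 [-0.43  0.9   0.  ]
 [ 0.    0.   -1.  ]]
shift [-291.9  262.5  -78. ] roll 0.4476642427091586 q6 -0.2585842747960911
```

```bash
python3 - <<'E'
from h import *
go([0.50,-0.25,0.28],np.pi)
E
```

```text
shift [-342.4  182.8  -58.1] roll 0.44766424270915905 q6 -0.2585842747960911
```

Call:
drive_tool(
  plan=[
    [[-40,20,-58,0.1],[-85,45,-58,0.2],[-130,70,-58,0.3],[-175,95,-58,0.4],[-220,120,-58,0.45],[-265,142,-58,0.45],[-305,163,-58,0.45],[-342,183,-58,0.45],[-342,183,-58,0.45],[-342,183,-58,0.45],[-342,183,-58,0.45],[-342,183,-58,0.45]],
  ],
  claw=-1,
  squeeze=10,
)

```text
time: 1.3
eef_pos: [0.4988, -0.2514, 0.2805]
eef_rot: [-0.006, -3.141, -0.0]
contact_force: [0.1, -0.7, -0.8]
width: 0.0027
grip_force: 0.0
```

```bash
python3 - <<'E'
from h import *
snap("wrist","pics/w_tester.png")
go([0.54,-0.02,0.30],np.pi)
E
```

```text
shift [-40.2 231.7 -19.5] roll -0.004339186873439926 q6 -1.3983057919024016
```

View pics/w_tester.png

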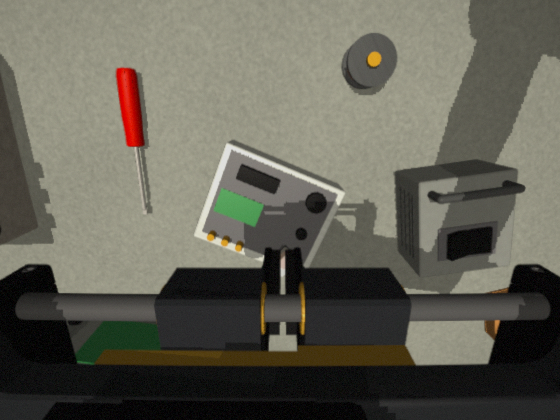

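The wrist view, with the robot side up, shows the tester's bar key at (258,179), the big key at (316,202), the small key at (301,234) and the box rocker at (470,243). Next I'll look over the box.

Call:
drive_tool(
  plan=[
    [[-20,40,-40,0],[-40,85,-40,0],[-65,130,-40,0],[-85,175,-40,0],[-100,220,-40,0],[-100,220,-40,0],[-100,220,-40,0],[-100,220,-40,0],[-100,220,-40,0]],
  ],
)

```text
time: 2.25
eef_pos: [0.5997, -0.0323, 0.3209]
eef_rot: [0.007, 3.141, -0.0]
contact_force: [0.2, 0.5, 0.1]
width: 0.0007
grip_force: 0.0
```

```bash
python3 - <<'E'
from h import *
snap("wrist","pics/w_box.png")
E
```

Call:
drive_tool(
  plan=[
    [[0,45,0,0],[0,90,0,0],[0,135,0,0],[0,180,0,0],[0,225,0,0],[0,260,0,0],[0,260,0,0],[0,260,0,0],[0,260,0,0],[0,260,0,0]],
  ],
)

```text
time: 3.3
eef_pos: [0.601, 0.2278, 0.321]
eef_rot: [0.007, 3.141, 0.0]
contact_force: [0.7, -0.9, -0.2]
width: 0.0005
grip_force: 0.0
```

```bash
python3 - <<'E'
from h import *
snap("wrist","pics/w_strip.png")
a=cv2.imread("pics/w_box.png")[60:280,100:460];b=cv2.imread("pics/w_strip.png")[60:280,100:460]
cv2.imwrite("pics/both.png",cv2.resize(np.vstack([a,b]),None,fx=1.35,fy=1.35))
o=robot.get_obs();print(o["time"],o["eef_pos"],o["qpos"].round(2))
E
```

```text
3.35 [0.60095616 0.22793069 0.32102359] [ 0.61  0.37  0.23  0.   -1.43 -2.19]
```

View pics/both.png

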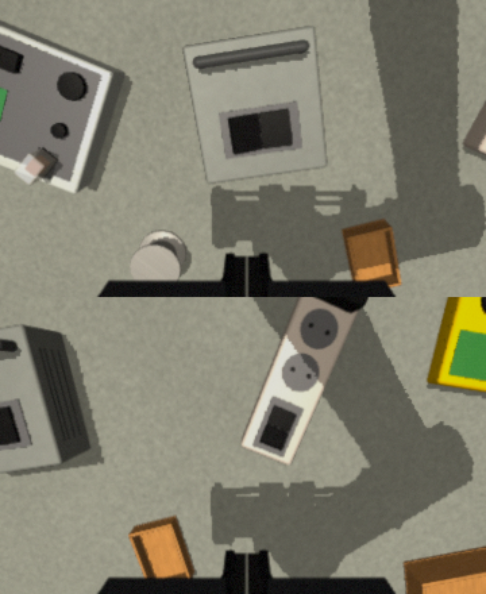

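The upper half (box view, crop scale 1.35, offset 100,60) shows the rocker centred at crop (262,130) and the handle above it. The lower half (strip view) shows the strip rocker at crop (280,427) at the strip's far end, with the outlets towards the robot. I'll segment the dark parts and triangulate.

```bash
cat > m.py <<'E'
from h import *
def load(n):
    p=np.load(f"pics/{n}.npy"); return cv2.imread(f"pics/{n}.png"),cam("wrist",{"eef_pos":p[:3],"eef_rot":p[3:]})
def dark(im,seed,thr=50,w=45):
    g=im.max(2); m=np.zeros_like(g); x,y=map(int,seed); sl=np.s_[max(0,y-w):y+w,max(0,x-w):x+w]; m[sl]=(g[sl]<thr)*255
    n,l,st,c=cv2.connectedComponentsWithStats(m)
    i=1+np.argmin(np.hypot(*(c[1:]-seed).T)+1e3*(st[1:,4]<15)) 
    cs=cv2.findContours((l==i).astype(np.uint8),0,1)[0][0]
    return c[i],cv2.boxPoints(cv2.minAreaRect(cs)),st[i,4]
E
python3 - <<'E'
from m import *
it,Ct=load("w_tester");ib,Cb=load("w_box");istr,Cs=load("w_strip")
def px(c,row2=0): return (c[0]/1.35+100,(c[1]-row2)/1.35+60)
def rep(n,C,im,seed,z,thr):
    c,b,a=dark(im,seed,thr); 
    P=plane(C,b,z); e=[P[1]-P[0],P[2]-P[1]]
    print(n,"px",c.round(1),"area",a,"ctr",plane(C,[c],z)[0].round(4),"rect ctr",P.mean(0).round(4),"sides",[(np.linalg.norm(v).round(4),np.degrees(np.arctan2(v[1],v[0])).round(1)) for v in e]); return c
A=rep("bar",Ct,it,(258,179),.06,35); B=rep("big",Ct,it,(316,202),.06,35);D=rep("small",Ct,it,(301,234),.06,35); F=rep("boxr in t",Ct,it,(470,243),.096,30)
for thr in (25,35,45): G=rep("boxr",Cb,ib,px((262,130)),.096,thr)
B2=rep("big b",Cb,ib,px((72,86)),.06,35);A2=rep("bar b",Cb,ib,px((-2,58)),.06,35);D2=rep("small b",Cb,ib,px((59,130)),.06,35)
for thr in (25,35,45): H=rep("strip",Cs,istr,px((280,427),297),.046,thr)
for n,x in (("bar",(A,A2)),("big",(B,B2)),("small",(D,D2)),("boxr",(F,G))): print(n,*[np.round(v,4) for v in tri(Ct,x[0],Cb,x[1])])
E
```

```text
bar px [262.6 173.6] area 47 ctr [ 0.4858 -0.2765  0.06  ] rect ctr [ 0.4849 -0.2783  0.06  ] sides [(np.float64(0.0018), np.float64(154.8)), (np.float64(0.0462), np.float64(66.2))]
big px [316.1 203.5] area 259 ctr [ 0.5254 -0.2077  0.06  ] rect ctr [ 0.5242 -0.2085  0.06  ] sides [(np.float64(0.0245), np.float64(89.8)), (np.float64(0.0258), np.float64(2.2))]
small px [301.  233.6] area 105 ctr [ 0.5675 -0.2268  0.06  ] rect ctr [ 0.5674 -0.2268  0.06  ] sides [(np.float64(0.0134), np.float64(89.7)), (np.float64(0.0159), np.float64(1.1))]
boxr in t px [468.7 242.3] area 1126 ctr [ 0.566  -0.0198  0.096 ] rect ctr [ 0.5664 -0.0193  0.096 ] sides [(np.float64(0.0591), np.float64(101.9)), (np.float64(0.0379), np.float64(21.9))]
boxr px [281.1 158.8] area 366 ctr [ 0.5689 -0.034   0.096 ] rect ctr [ 0.569  -0.0333  0.096 ] sides [(np.float64(0.0261), np.float64(98.3)), (np.float64(0.0311), np.float64(9.0))]
boxr px [281.7 158.6] area 563 ctr [ 0.5686 -0.0332  0.096 ] rect ctr [ 0.5687 -0.0325  0.096 ] sides [(np.float64(0.0287), np.float64(99.0)), (np.float64(0.0326), np.float64(9.9))]

[... 717 characters left out ...]
.float64(33.8))]
strip px [306.4 162.3] area 22 ctr [0.5823 0.262  0.046 ] rect ctr [0.5819 0.2622 0.046 ] sides [(np.float64(0.0128), np.float64(89.8)), (np.float64(0.0086), np.float64(1.3))]
strip px [303.  162.9] area 236 ctr [0.5831 0.2572 0.046 ] rect ctr [0.5812 0.2578 0.046 ] sides [(np.float64(0.0247), np.float64(159.8)), (np.float64(0.0235), np.float64(69.6))]
strip px [305.2 157.3] area 445 ctr [0.5752 0.2602 0.046 ] rect ctr [0.5746 0.26   0.046 ] sides [(np.float64(0.0388), np.float64(158.5)), (np.float64(0.0242), np.float64(68.6))]
bar [ 0.4894 -0.2782  0.0623] 0.0087
big [ 0.5291 -0.2043  0.0392] 0.005
small [ 0.5693 -0.2274  0.0594] 0.0033
boxr [ 0.5665 -0.0229  0.0995] 0.0043
```

Sizes match: the strip rocker measures 38.8×24.2 mm and the box rocker 54×33 mm. Next I'll refine the bar key and work out the approach to the strip.

```bash
python3 - <<'E'
from m import *
it,Ct=load("w_tester");ib,Cb=load("w_box")
cs={}
for n,C,im,s,s2 in(("t",Ct,it,(258,179),(316,202)),("b",Cb,ib,(95,101),(153,124))):
  for thr in(45,55,65,75):
    for k,sd in(("bar",s),("big",s2)):
      c,b,a=dark(im,sd,thr,30);P=plane(C,b,.06);e=P[2]-P[1];f=P[1]-P[0]
      print(n,k,thr,a,c.round(1),P.mean(0).round(4),plane(C,[c],.06)[0].round(4),np.linalg.norm([e,f],axis=1).round(4),np.degrees(np.arctan2([e[1],f[1]],[e[0],f[0]])).round(1))
go([0.5888,0.2544,0.075],np.radians(158.5))
E
```

```text
t bar 45 496 [259.9 180. ] [ 0.4926 -0.2824  0.06  ] [ 0.4941 -0.2801  0.06  ] [0.0516 0.0189] [ 67.2 155.7]
t big 45 337 [315.5 202.7] [ 0.5248 -0.2086  0.06  ] [ 0.5244 -0.2085  0.06  ] [0.0274 0.0254] [ 34.2 124.8]
t bar 55 641 [257.7 178.7] [ 0.4925 -0.2829  0.06  ] [ 0.4923 -0.2829  0.06  ] [0.0525 0.02  ] [ 67.  155.4]
t big 55 356 [315.6 202.8] [ 0.5248 -0.2082  0.06  ] [ 0.5245 -0.2083  0.06  ] [0.0285 0.0258] [ 27.5 117.4]
t bar 65 657 [257.6 178.7] [ 0.4925 -0.2827  0.06  ] [ 0.4924 -0.283   0.06  ] [0.0531 0.0201] [ 67.6 156. ]
t big 65 377 [315.6 203.1] [ 0.5248 -0.2089  0.06  ] [ 0.5249 -0.2084  0.06  ] [0.0291 0.027 ] [ 27.5 117.3]
t bar 75 672 [257.8 178.7] [ 0.4927 -0.2825  0.06  ] [ 0.4924 -0.2828  0.06  ] [0.0536 0.0208] [ 67.6 156. ]
t big 75 1232 [307.7 213.6] [ 0.5369 -0.2173  0.06  ] [ 0.5392 -0.2183  0.06  ] [0.0539 0.058 ] [ 2.5 89.8]
b bar 45 651 [94.2 99.3] [ 0.4935 -0.2803  0.06  ] [ 0.4936 -0.2802  0.06  ] [0.0576 0.0198] [ 67.5 147.3]
b big 45 275 [152.6 124.3] [ 0.5257 -0.2056  0.06  ] [ 0.5266 -0.2062  0.06  ] [0.0247 0.0268] [-6.7 89.3]
b bar 55 673 [94.2 99.3] [ 0.494 -0.28   0.06 ] [ 0.4937 -0.2801  0.06  ] [0.0586 0.0206] [ 67.2 147. ]
b big 55 349 [153.2 123.6] [ 0.5257 -0.2056  0.06  ] [ 0.5257 -0.2053  0.06  ] [0.0272 0.0266] [ 42.6 129.7]
b bar 65 702 [94.1 99.3] [ 0.4937 -0.2803  0.06  ] [ 0.4936 -0.2803  0.06  ] [0.0593 0.0209] [ 67.1 146.8]
b big 65 368 [153.3 123.6] [ 0.5263 -0.2057  0.06  ] [ 0.5257 -0.2052  0.06  ] [0.026  0.0295] [-6.7 89.3]
b bar 75 715 [94.3 99.4] [ 0.4938 -0.2803  0.06  ] [ 0.4938 -0.2801  0.06  ] [0.0593 0.021 ] [ 67.1 146.8]
b big 75 378 [153.2 123.6] [ 0.5257 -0.2056  0.06  ] [ 0.5257 -0.2053  0.06  ] [0.0276 0.0288] [ 16.7 109.2]
shift [ 12.4  26.4 246. ] roll 0.3710637939472685 q6 -2.1888157978503946
```

Call:
drive_tool(
  plan=[
    [[6,13,30,0.12],[12,26,70,0.24],[12,26,110,0.37],[12,26,150,0.37],[12,26,190,0.37],[12,26,225,0.37],[12,26,246,0.37],[12,26,246,0.37],[12,26,246,0.37],[12,26,246,0.37]],
  ],
)

```text
time: 4.35
eef_pos: [0.5902, 0.2559, 0.0767]
eef_rot: [0.581, 3.084, 0.004]
contact_force: [0.2, 0.3, 1.2]
width: 0.0003
grip_force: 0.0
```

```bash
python3 - <<'E'
from m import *
go([0.5888,0.2544,0.046],np.radians(158.5))
snap("wrist","pics/w_s2.png")
E
```

```text
shift [ 0.8 -2.  30.7] roll 0.0029057195721930995 q6 -2.6039870970128933
```

View pics/w_s2.png

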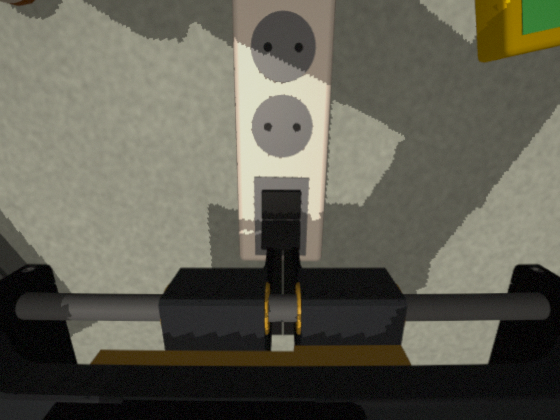

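The strip axis is aligned with the tool, and the fingers are over the far wing on the centre line (col 281). Now pressing.

Call:
drive_tool(
  plan=[
    [[1,-1,8,0],[1,-1,16,0],[1,-1,20,0],[1,-1,23,0],[1,-1,26,0],[1,-1,29,0],[1,-1,31,0],[1,-1,31,0],[1,-1,31,0]],
  ],
)

```text
time: 5.3
eef_pos: [0.5882, 0.2544, 0.0463]
eef_rot: [0.579, 3.086, -0.001]
contact_force: [-3.3, -4.2, 12.9]
width: 0.0006
grip_force: 6.7
```

Call:
drive_tool(
  plan=[
    [[0,0,1,0],[0,0,1.5,0],[0,0,1.5,0]],
  ],
)

```text
time: 5.6
eef_pos: [0.5883, 0.2544, 0.0463]
eef_rot: [0.579, 3.086, -0.001]
contact_force: [-5.2, -4.8, 18.4]
width: 0.0007
grip_force: 9.7
```

Call:
drive_tool(
  plan=[
    [[0,0,-10,0],[0,0,-40,0],[0,0,-80,0],[0,0,-120,0],[0,0,-160,0],[0,0,-160,0],[0,0,-160,0]],
  ],
)

```text
time: 6.3
eef_pos: [0.5876, 0.2555, 0.2028]
eef_rot: [0.581, 3.086, 0.004]
contact_force: [-0.6, 0.0, -0.6]
width: 0.0005
grip_force: 0.0
```

```bash
python3 - <<'E'
from m import *
snap("wrist","pics/w_s3.png")
im=cv2.imread("pics/w_s3.png");cv2.imwrite("pics/c3.png",cv2.resize(im[100:270,180:380],None,fx=3,fy=3))
go([0.570,-0.040,0.205],np.radians(99))
E
```

```text
shift [ -91.6 -281.    -3.9] roll 1.0412832929563236 q6 -2.6045788994431285
```

View pics/c3.png

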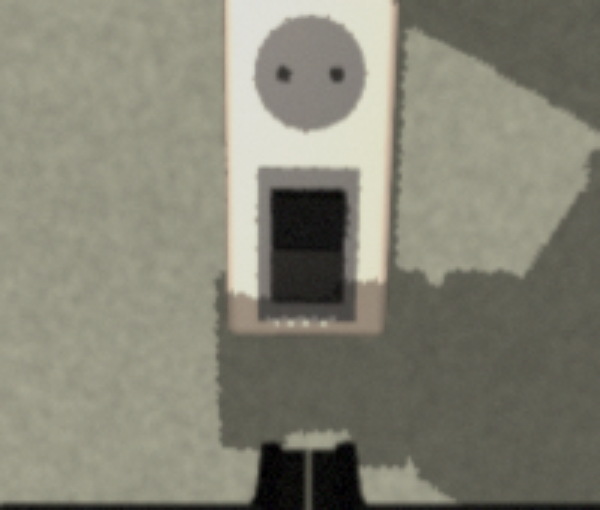

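The rocker sits on its hard stop: the force grew with no further motion, and the near wing now stands raised at crop (308,218). For the box I'll roll −2.1 instead of +1.04, because of the last joint's range.

Call:
drive_tool(
  plan=[
    [[-8,-24,-4,-0.14],[-20,-60,-4,-0.28],[-30,-90,-4,-0.42],[-40,-120,-4,-0.56],[-50,-150,-4,-0.7],[-60,-180,-4,-0.84],[-70,-210,-4,-0.98],[-80,-240,-4,-1.12],[-88,-265,-4,-1.26],[-92,-281,-4,-1.4],[-92,-281,-4,-1.54],[-92,-281,-4,-1.68],[-92,-281,-4,-1.82],[-92,-281,-4,-1.96],[-92,-281,-4,-2.1],[-92,-281,-4,-2.1],[-92,-281,-4,-2.1],[-92,-281,-4,-2.1]],
  ],
)

```text
time: 8.15
eef_pos: [0.5707, -0.0403, 0.2052]
eef_rot: [2.386, -2.042, -0.002]
contact_force: [-0.0, 0.2, -0.4]
width: 0.0006
grip_force: 0.0
```

```bash
python3 - <<'E'
from m import *
o,im=snap("wrist","pics/w_b2.png");C=cam("wrist",o)
piv=np.array([.567,-.0215,.096]);u=np.array([.156,-.988,0]);print(proj(C,[piv,piv+.019*u,piv+.028*u,piv-.028*u]).round(0))
cv2.imwrite("pics/c4.png",cv2.resize(im[:,:,::-1][60:300,140:420],None,fx=2,fy=2))
go([0.570,-0.0403,0.096],np.radians(99))
E
```

```text
[[283. 229.]
 [283. 210.]
 [283. 201.]
 [283. 256.]]
shift [-1.000e-01  7.000e-01  1.095e+02] roll -0.0015924774425730703 q6 -0.05700259923239501
```

View pics/c4.png

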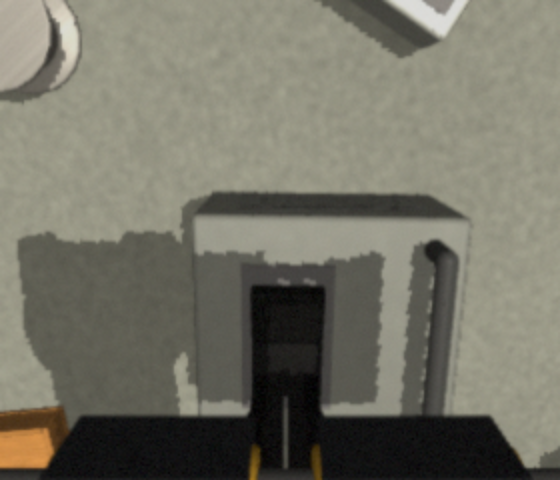

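The rocker spans crop cols 250–325 with its outer edge at row 286, matching the prediction (col 283, row 201 in the full picture). Pressing.

Call:
drive_tool(
  plan=[
    [[0,0,40,0],[0,0,75,0],[0,0,90,0],[0,0,96,0],[0,0,100,0],[0,0,103,0],[0,0,106,0],[0,0,109,0],[0,0,110.5,0],[0,0,110.5,0],[0,0,110.5,0]],
  ],
)

```text
time: 9.3
eef_pos: [0.572, -0.0405, 0.0964]
eef_rot: [-2.388, 2.039, -0.003]
contact_force: [-0.4, -2.7, 7.1]
width: 0.0001
grip_force: 2.6
```

Call:
drive_tool(
  plan=[
    [[0,0,1,0],[0,0,1.5,0],[0,0,1.5,0]],
  ],
)

```text
time: 9.6
eef_pos: [0.5721, -0.0405, 0.0963]
eef_rot: [-2.389, 2.038, -0.004]
contact_force: [-3.2, -3.0, 12.4]
width: 0.0001
grip_force: 6.0
```

Call:
drive_tool(
  plan=[
    [[0,0,1,0],[0,0,-10,0],[0,0,-40,0],[0,0,-80,0],[0,0,-110,0],[0,0,-110,0],[0,0,-110,0]],
  ],
)

```text
time: 10.3
eef_pos: [0.571, -0.0395, 0.204]
eef_rot: [-2.387, 2.039, 0.001]
contact_force: [-1.4, 0.0, 0.3]
width: 0.0005
grip_force: 0.0
```

```bash
python3 - <<'E'
from m import *
o,im=snap("wrist","pics/w_b3.png")
cv2.imwrite("pics/c5.png",cv2.resize(im[:,:,::-1][140:280,200:370],None,fx=3,fy=3))
go([0.493,-0.282,0.205],np.radians(157))
E
```

```text
shift [227.2 114.2  -2.2] roll -1.0126943359763714 q6 -0.05550565725813458
```

View pics/c5.png

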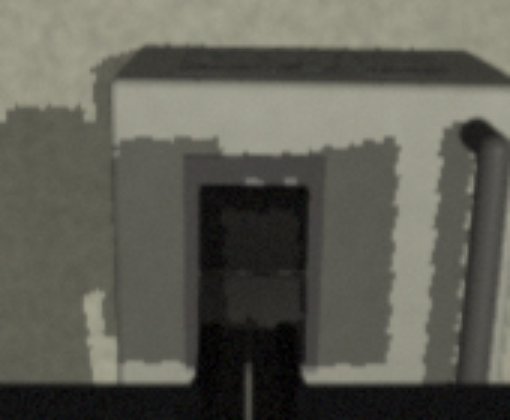

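The box rocker is over: the outer wing is level and the pivot line is at crop row 270. Now to the tester's bar key.

Call:
drive_tool(
  plan=[
    [[25,12,-2,-0.14],[60,30,-2,-0.28],[95,48,-2,-0.42],[130,66,-2,-0.56],[165,84,-2,-0.7],[200,102,-2,-0.84],[227,114,-2,-0.96],[227,114,-2,-1.01],[227,114,-2,-1.01],[227,114,-2,-1.01],[227,114,-2,-1.01]],
  ],
)

```text
time: 11.45
eef_pos: [0.4939, -0.2816, 0.2053]
eef_rot: [-3.078, 0.63, 0.002]
contact_force: [-0.7, 0.0, -1.0]
width: 0.0004
grip_force: 0.0
```

```bash
python3 - <<'E'
from m import *
o,im=snap("wrist","pics/w_t2.png");C=cam("wrist",o)
b=np.array([.493,-.282,.06]);v=np.array([np.cos(np.radians(67)),np.sin(np.radians(67)),0]);print(proj(C,[b,b+.027*v,b-.027*v,b+.082*v]).round(0))
cv2.imwrite("pics/c6.png",cv2.resize(im[:,:,::-1][60:300,140:420],None,fx=2,fy=2))
go([0.493,-0.282,0.054],np.radians(157))
E
```

```text
[[283. 200.]
 [257. 200.]
 [309. 200.]
 [204. 200.]]
shift [ -0.6   0.8 151.6] roll -0.0019029688544822676 q6 1.4009180633691198
```

View pics/c6.png

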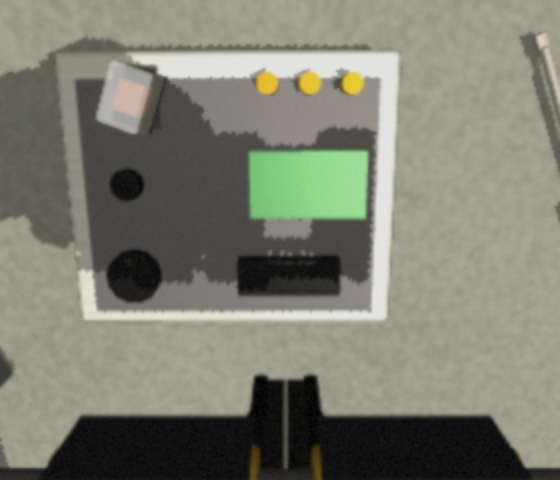

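The bar key is centred at (284.5,198), within 2 mm of the estimate, and the round keys are well clear to the left. Pressing.

Call:
drive_tool(
  plan=[
    [[0,1,45,0],[0,1,90,0],[0,1,125,0],[0,1,138,0],[0,1,143,0],[0,1,146,0],[0,1,149,0],[0,1,151.5,0],[0,1,153,0],[0,1,153,0],[0,1,153,0]],
  ],
)

```text
time: 12.6
eef_pos: [0.495, -0.2835, 0.0544]
eef_rot: [3.078, -0.629, 0.006]
contact_force: [1.6, 2.0, 5.9]
width: 0.0005
grip_force: 2.9
```

Call:
drive_tool(
  plan=[
    [[0,0,1,0],[0,0,1.5,0],[0,0,1.5,0]],
  ],
)

```text
time: 12.9
eef_pos: [0.495, -0.2836, 0.0543]
eef_rot: [3.077, -0.628, 0.006]
contact_force: [-1.3, 3.8, 12.6]
width: 0.0005
grip_force: 6.6
```

The key bottomed: 12.6 N with no further motion, at z = 54 mm. I'll lift off and check.

Call:
drive_tool(
  plan=[
    [[0,0,1,0],[0,0,-8,0],[0,0,-30,0],[0,0,-70,0],[0,0,-110,0],[0,0,-150,0],[0,0,-150,0],[0,0,-150,0]],
  ],
)

```text
time: 13.7
eef_pos: [0.4933, -0.2832, 0.2022]
eef_rot: [-3.077, 0.631, -0.002]
contact_force: [-0.4, -0.7, -1.2]
width: 0.0006
grip_force: 0.0
```

```bash
python3 - <<'E'
from m import *
o,im=snap("top","pics/top9.png")
cv2.imwrite("pics/c7.png",cv2.resize(im[:,:,::-1][120:300,60:460],None,fx=2,fy=2))
print(o["time"],o["contact_force"].round(1),o["eef_pos"].round(3))
E
```

```text
13.7 [-0.4 -0.7 -1.2] [ 0.493 -0.283  0.202]
```

View pics/c7.png

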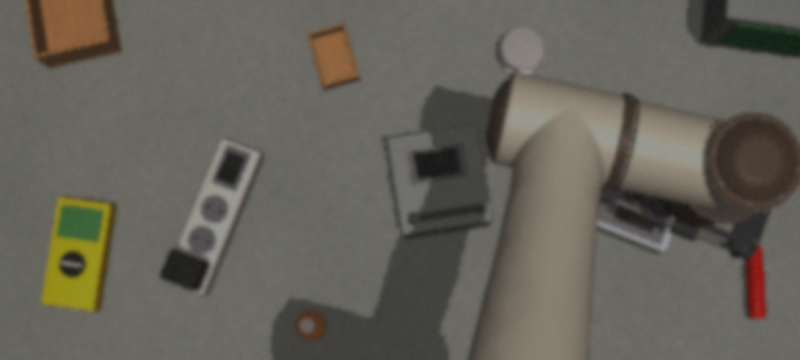

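The visible loose things (meter, flux, tray, spool) stand where they did. The arm is clear, with no contact force. Handing in.

```bash
python3 -c "
from plant import ticket
print(ticket.hand_in())"
```

```text
the job is handed in; nothing more can be done
None
```

I switched on the strip, then the transformer, then pressed the tester's bar key fully and released it; each press reached its hard stop, and I handed the job in with the arm clear at 13.7 s.

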